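# Lever up a marble leaf and slip a shim under it

### The job

The marble leaf droops at its near edge: level it. With the pry bar over the fulcrum block, tip under the leaf's edge, lever the leaf up just clear of the orange shim's height, keep it up while the bar's cross-shoulder pushes the shim under the leaf until it bears gently but firmly against the hidden stop posts, and then let the leaf down gently onto the shim. Draw the bar out and lay it flat on the worktop, clear of the leaf, shim and fulcrum; do not push the leaf or shim with the fingers, and leave the mug, spice jar and tin alone.

Things in the scene. Friction and masses are not known exactly. Their poses are not given: they have to be found in the camera images.
- stand: Fixed low dark steel hinge stand carrying the white marble leaf (165 deep in x, 220 wide in y, 16 thick, about 1.5 kg, hidden +-20 %). Origin: on the worktop below the middle of the leaf's near edge; x points level into the leaf, away from the robot, to its hinge (165 mm on, 21 mm high), z up; yawed up to 0.2 rad. Two stop posts stand under the leaf, see leaf_edge.
- leaf (a joint): Hinge of the marble leaf, rad: 0 at rest (drooping), 0.036 level, grows as the near edge is lifted; swings freely and falls back unless held. Height of the near edge's underside = 15 mm + 165 mm x value; the 21 mm shim passes under from about 0.043 on.
- leaf_edge (a point): Middle of the lower near edge of the marble leaf; it moves with the leaf: 15 mm above the worktop at rest, 21 mm level. Hidden behind it, 16 to 40 mm in (another depth each time, never measured: to be felt), two stiff steel stop posts of the stand, 18 mm wide, 15 high, at the stand's y = +28 and -28 mm, catch the shim's two prongs; the bar's tip passes between them (38 mm).
- fulcrum: Fixed steel fulcrum block, 28 mm wide in y, 16 long in x, with a round crown of 8 mm radius lying along y, its axis 8 mm and its top 16 mm above the worktop. Origin: on the worktop under the crown; axes as the stand's; on the stand's x axis, 35 to 42 mm in front of the leaf's edge, between the shim's prongs.
- shim: Loose orange plastic fork-shaped shim, 101 long (x), 72 wide (y), 21 high: two prongs 16 mm wide at y = +28 and -28 mm point along +x to the leaf, joined at the rear by a web 8 long, 4 high that the bar passes over. Origin: centre of its underside (prong ends x = +50.5, rear faces -50.5 mm). Starts astride the fulcrum, prong ends 5 to 13 mm short of the leaf.
- bar: Loose flat polished steel pry bar, 18 wide, 4 thick, 0.3 kg, lying flat. Origin: on its underside below the upright wooden grip; x along the bar to the tip (+205 mm), z up; other end x = -15 mm. Grip 30 (x) x 22 (y) mm, its top 62 mm above the underside, to be pinched across y above its 36 x 26 mm steel collar (10 mm high).
- bar_tip (a point): Underside of the pry bar's tip, 205 mm from the grip's middle; the blade is 4 mm thick (3 mm in its last 5 mm) and slides easily on fulcrum and marble (friction about 0.2). The gap under the leaf at rest (15 mm) admits it when the bar slopes down over the fulcrum to the leaf by about 0.2 rad.
- bar_shoulder (a point): Middle of the pushing front face of the bar's cross-shoulder, on the bar's underside, 134 mm behind the tip; the shoulder is 76 wide (y) and 12 high. With the tip 15 mm under the leaf it stands just behind the shim's rear faces; with the grip end raised it is above the shim, with the grip end pressed down (bar sloping up to the tip by about 0.09 rad) it meets them.
- mug_tea: Loose white spotted mug, 82x117x91 mm, a bystander; origin at the centre of its underside.
- spice_jar_0: Loose small spice jar with a dark cap, 41 mm across, 105 high, a bystander; origin at the centre of its underside.
- tin_half: Loose blue tin, 75 mm across, 58 high, a bystander; origin at the centre of its underside.
Things that resemble listed ones, but are neither listed nor needed, are in the scene too. What is shaped like the bar but blue is not meant.

How it is judged:
By the outcome, as a careful person would: the job done as asked, in the order asked, and still so for the second after the job is handed in, with the robot touching nothing.
It also fails if it takes over 64 s, if anything falls off the work surface, if the arm or the gripper's body presses on something with over 40 N, if the wrist force passes 120 N, or if a joint passes its speed limit or range.

### The arm

A 7-joint arm with a two-finger parallel gripper is mounted at the origin on a cart in front of the work surface, level with it; the furniture and walls round the work are solid. World frame = base frame: x ahead of the robot, y to its left, z up, the work surface at z = 0. Lengths are in mm, angles in rad, forces in N, time in s.
With the tool pointing down it reaches from about 425 to 875 mm from the base axis. Payload 4.7 kg.
Tool frame: the origin (TCP) lies on the centre line of the jaws, within the pads' length; the fingertips stand 8 mm ahead of it and the grasp point (between the pads) lies 11 mm behind it; z points along the fingers, y is the line along which they close (so a half turn about z gives the same grasp; the last joint's range is limited). The gripper opens to 87 mm and grips with 3 to 60 N. Pads are 19 mm wide; open, the fingers measure 117 mm over their backs; the gripper's body (75 mm by 190 mm) begins 51 mm behind the grasp point.
Start: joints at [-1.134, 0.321, -0.07, 1.45, 0.023, 1.371, -0.057], TCP at [266.733, 592.772, 230.587] pointing down, gripper open.
Joint ranges: [-2.86, 2.86], [-0.3, 2.09], [-1.38, 1.24], [0.06, 2.45], [-1.56, 4.7], [0.09, 2.05], [-2.69, 2.69]. Speed limits (rad/s): [2.57, 2.57, 3.14, 3.14, 3.14, 3.14, 3.14].

### API

Orientations are given as a unit quaternion [x, y, z, w].
In Python, from rig import manip gives the robot as it stands.
- The arm moves only by the tool apply_moves, never from a script. Its argument "plan" is a list of rows, each a list of 3 entries, a list of its own where there are three numbers: the shift along the world's x, y, z in m, then the turn, a rotation vector about the world's x, y, z in rad, then the finger opening in m, from 0 to 0.087. A call has 1 to 12 rows; each row shifts and turns the commanded pose from where the row before left it; what a row does not reach is not made up. A row lasts 1/10 s, in which the tool goes at most 50 mm and 8.59 degrees, less where a joint would pass 70% of its speed; a pose out of reach is approached as far as the arm can. A call is refused whole if a number of a shift passes 0.05 or a number of a turn 0.15, either way. A call with a gripper value outside its range is refused whole. The fingers move at their own pace and stop on an object; the grip force is fixed at half the most. Time passes only in rows, so rows that do not move let the fingers close. It gives the time, the measured TCP pose, the force, the opening and the grip force at its end, in the units of the state.
- manip.get_obs(): the state, without advancing time (a new reading comes with each control period).
- manip.snapshot(name): name is "scene" or "side" or "wrist"; returns a dict with "pixels" (480x640x3 uint8, blue, green, red), "K" (3x3 intrinsics, pixels), "extrinsics" (4x4, takes a point from camera to world coordinates). Camera axes: x right, y down, z forward; pixel columns grow to the right and rows downward; lengths in mm; the calibration is good to about 2 mm. The wrist camera is an equidistant fisheye: a pixel r from the principal point sees the ray r / f radians off the axis. A picture is of the moment at which its call begins. There is no depth.
- manip.close_job(): hands the job in; it is judged then, once.
The state is a dict: "t": time; "joint_positions": joint angles; "qd": joint speeds; "joint_torque": joint torques, N m; "ee_pos": TCP position; "eef_rot": TCP orientation; "contact_force": force on the tool from outside, world axes, zero at the start; "wrist_torque": the same for the moment, N m; "opening": finger opening in mm; "grasp_force": force on a finger pad.
Only numpy, scipy, OpenCV 4.12 (cv2) and the standard library are available. Lean on these libraries where they do the work, as an engineer would, in place of code of your own. Each camera call takes 0.05 s, during which the arm holds its last target. There are 200 camera calls.

## Working session

There is one attempt and no reset: what is moved stays moved. The work goes in short steps, Python scripts to look and compute and a tool call to move; the robot and the scene stay as the last step left them, time stands still between calls to the robot, and variables do not carry over. Pictures are saved under pics/ and viewed, at most 10 in all, crops included, and the job is handed in when it is done.

Besides the shell and the picture viewer there is one more tool, called after "Request:" by a JSON object that holds its "api" and its "payload". apply_moves: Moves the arm, as the interface text tells. Its arguments: {"type":"object","properties":{"plan":{"type":"array","items":{"type":"array"}}},"required":["plan"]}

```bash
mkdir -p pics; ls; python3 - <<'E'
from rig import manip
import cv2,numpy as np
o=manip.get_obs();print({k:np.round(v,3).tolist() if v is not None else v for k,v in o.items()})
for n in ("scene","side"):
    s=manip.snapshot(n);cv2.imwrite(f"pics/{n}0.png",s["pixels"]);print(n,np.round(s["K"],1).tolist(),np.round(s["extrinsics"],3).tolist())
    np.savez(f"pics/{n}0.npz",**s)
E
```

```text
pics
{'t': 0.0, 'joint_positions': [-1.134, 0.322, -0.07, 1.452, 0.023, 1.371, -0.057], 'qd': [0.001, 0.0, 0.001, -0.0, -0.0, 0.0, 0.0], 'joint_torque': [0.001, -49.129, -0.404, -31.252, -0.064, 0.044, 0.0], 'ee_pos': [266.5, 592.247, 229.453], 'eef_rot': [0.21, 0.978, -0.001, -0.0], 'contact_force': [-0.853, -0.22, -0.408], 'wrist_torque': [0.006, -0.008, 0.004], 'grasp_force': 0.0, 'opening': 86.965}
scene [[534.9, 0.0, 310.9], [0.0, 534.9, 241.2], [0.0, 0.0, 1.0]] [[0.918, -0.293, 0.266, 266.59], [-0.396, -0.67, 0.628, -869.288], [-0.006, -0.682, -0.731, 1018.531], [0.0, 0.0, 0.0, 1.0]]
side [[462.7, 0.0, 320.1], [0.0, 462.7, 237.8], [0.0, 0.0, 1.0]] [[-0.97, -0.149, 0.192, 443.176], [-0.242, 0.516, -0.822, 745.726], [0.023, -0.844, -0.536, 575.96], [0.0, 0.0, 0.0, 1.0]]
```

View pics/scene0.png

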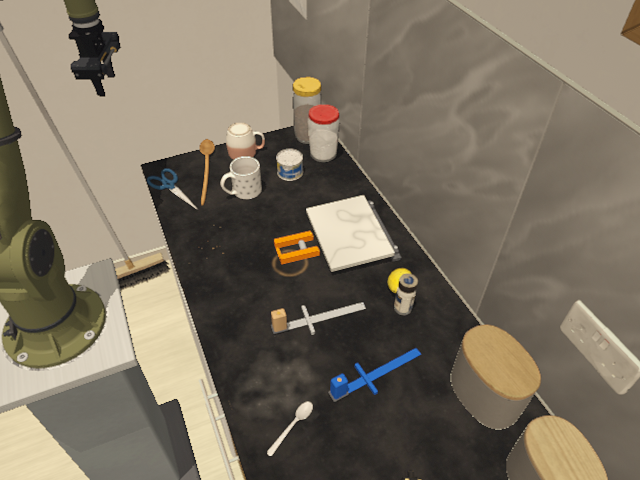

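View pics/side0.png

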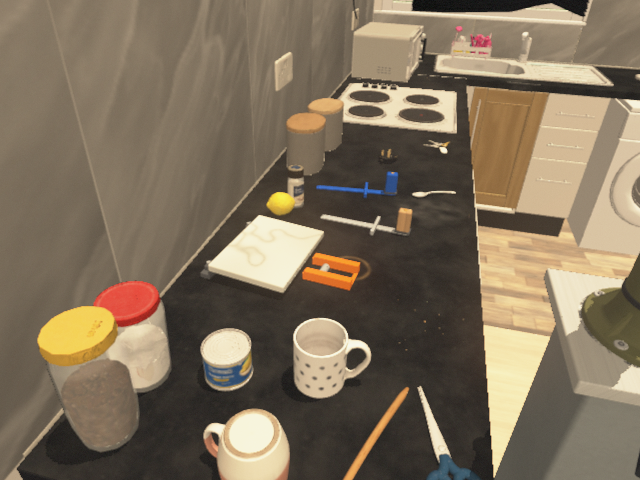

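Candidates for the bar are the steel bar with a wooden grip, at scene (278,320) to (365,307), and the blue look-alike at (340,385) to (420,352). The steel and wood one fits the description. I'll confirm it in an enlarged crop.

```bash
python3 - <<'E'
import cv2,numpy as np
a=cv2.imread("pics/scene0.png")[190:340,262:412];b=cv2.imread("pics/side0.png")[180:300,195:415]
cv2.imwrite("pics/c1.png",cv2.resize(a,None,fx=4,fy=4,interpolation=cv2.INTER_CUBIC))
cv2.imwrite("pics/c2.png",cv2.resize(b,None,fx=3.6,fy=3.6,interpolation=cv2.INTER_CUBIC))
E
```

```text
(no output)
```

View pics/c1.png

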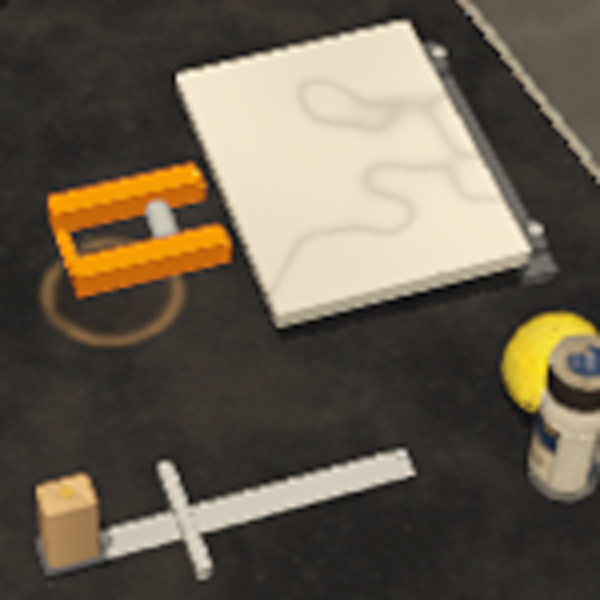

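View pics/c2.png

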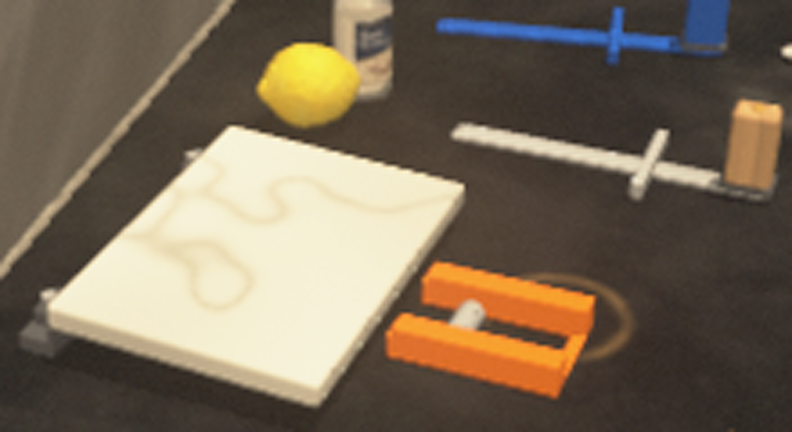

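The crops confirm it: a steel bar with wooden grip at scene (279,320), its shoulder at (308,320) and tip at (364,306). The orange shim is astride the fulcrum at (302,245), and the leaf's near edge runs (306,209) to (332,270). Next I'll fit models of these to both views.

```bash
cat > fit.py <<'E'
import cv2,numpy as np
from scipy.optimize import minimize
def box(x0,x1,y0,y1,z0,z1): return np.array([[x,y,z] for x in(x0,x1) for y in(y0,y1) for z in(z0,z1)],float)
SHIM=[box(-50.5,50.5,20,36,0,21),box(-50.5,50.5,-36,-20,0,21),box(-50.5,-42.5,-36,36,0,4)]
BAR=[box(-15,205,-9,9,0,4),box(63,71,-38,38,0,12),box(-15,15,-11,11,0,62),box(-18,18,-13,13,0,10)]
a=0.0364
def leafbox(v=0.0):
    t=a-v; c,s=np.cos(t),np.sin(t); p=box(-165,0,-110,110,0,16)  # rel hinge
    return [np.c_[165+p[:,0]*c-p[:,2]*s, p[:,1], 21+p[:,0]*s+p[:,2]*c]]
def Rz(t): c,s=np.cos(t),np.sin(t); return np.array([[c,-s,0],[s,c,0],[0,0,1]])
def world(P,p): return P@Rz(p[2]).T+[p[0],p[1],0]
def proj(s,W):
    E=s["extrinsics"]; c=(W-E[:3,3])@E[:3,:3]; q=c@s["K"].T; return q[:,:2]/q[:,2:]
U=4
def render(s,boxes,p,roi):
    x0,y0,w,h=roi; m=np.zeros((h*U,w*U),np.uint8)
    for b in boxes:
        q=(proj(s,world(b,p))-[x0,y0]+.5)*U-.5
        cv2.fillConvexPoly(m,cv2.convexHull(np.round(q*16).astype(np.int32)),1,shift=4)
    return m
def mask(s,fn,roi):
    x0,y0,w,h=roi; im=cv2.resize(s["pixels"][y0:y0+h,x0:x0+w],None,fx=U,fy=U,interpolation=cv2.INTER_LINEAR).astype(int)
    return fn(im).astype(np.uint8)
def fit(snaps,rois,fn,boxes,p0,step=(10,10,.06)):
    M=[mask(s,fn,r) for s,r in zip(snaps,rois)]
    f=lambda p:sum(float((m!=render(s,boxes,p,r)).sum())/m.sum() for s,m,r in zip(snaps,M,rois))
    p=np.array(p0,float)
    for k in (1,.4,.15):
        S=np.vstack([p]+[p+k*np.eye(3)[i]*step[i] for i in range(3)])
        p=minimize(f,p,method="Nelder-Mead",options=dict(initial_simplex=S,xatol=.02,fatol=1e-5)).x
    return p,f(p)
orange=lambda i:(i[...,2]>110)&(i[...,0]<.45*i[...,2])
bright=lambda i:i.max(-1)>105
white=lambda i:(i.min(-1)>120)
E
cat > m0.py <<'E'
from fit import *
S=[dict(np.load(f"pics/{n}0.npz")) for n in("scene","side")]
def ray(s,u,v,z):
    d=s["extrinsics"][:3,:3]@np.linalg.inv(s["K"])@[u,v,1];o=s["extrinsics"][:3,3];return (o+d*(z-o[2])/d[2])
for nm,uv,z in(("grip",(279,310),62),("tip",(364,306),3),("near+",(306.5,208.5),31),("near-",(331.5,269.5),31),("shim",(298,245),21),("jar",(405,308),0),("mug",(246,190),0)):print(nm,ray(S[0],*uv,z).round())
e=(ray(S[0],306.5,208.5,31)+ray(S[0],331.5,269.5,31))/2
d=ray(S[0],331.5,269.5,31)-ray(S[0],306.5,208.5,31);yw=np.arctan2(d[0],-d[1])
g=ray(S[0],279,310,62);t=ray(S[0],364,306,3)
R={"shim":([(262,205,65,70),(295,240,75,55)],orange,SHIM,[*ray(S[0],298,245,21)[:2],yw]),
"leaf":([(303,190,97,85),(205,212,125,82)],white,leafbox(),[*e[:2],yw]),
"bar":([(265,298,106,38),(315,200,105,40)],bright,BAR,[*g[:2],np.arctan2(*(t-g)[1::-1])])}
for k,(r,f,b,p0) in R.items():
    print(k,np.round(p0,3))
    p,c=fit(S,r,f,b,p0);print("  both",p.round(3),round(c,3))
    for i in(0,1):
        q,c=fit(S[i:i+1],r[i:i+1],f,b,p);print("  ",i,q.round(3),round(c,3))
    for i in (0,1): 
        m=mask(S[i],f,r[i]);q=render(S[i],b,p,r[i]);cv2.imwrite(f"pics/ov_{k}{i}.png",np.dstack([m*255,q*255,0*m]))
E
python3 m0.py
```

```text
grip [ 469. -209.   62.]
tip [ 668. -237.    3.]
near+ [662.  93.  31.]
near- [ 634. -127.   31.]
shim [594. -12.  21.]
jar [ 754. -278.    0.]
mug [546. 264.   0.]
shim [ 5.94111e+02 -1.17250e+01 -1.27000e-01]
  both [ 5.92147e+02 -6.20800e+00 -1.04000e-01] 0.168
   0 [ 5.91131e+02 -5.85700e+00 -1.07000e-01] 0.063
   1 [ 5.93456e+02 -6.98700e+00 -9.70000e-02] 0.065
leaf [ 6.48205e+02 -1.66450e+01 -1.27000e-01]
  both [ 6.50132e+02 -1.27440e+01 -1.17000e-01] 0.135
   0 [ 6.49295e+02 -1.02430e+01 -1.18000e-01] 0.05
   1 [ 6.53254e+02 -1.69650e+01 -1.19000e-01] 0.067
bar [ 4.69225e+02 -2.08736e+02 -1.39000e-01]
  both [ 4.66434e+02 -2.13913e+02 -9.50000e-02] 0.362
   0 [ 4.65499e+02 -2.13824e+02 -9.30000e-02] 0.086
   1 [ 4.67380e+02 -2.16074e+02 -8.90000e-02] 0.197
```

Request:
{"api": "apply_moves", "payload": {"plan": [[[0.0235,-0.039,0],[0,0,0.033],0.06],[[0.0235,-0.039,0],[0,0,0.033],0.06],[[0.0235,-0.039,0],[0,0,0.033],0.06],[[0.0235,-0.039,0],[0,0,0.033],0.06],[[0.0235,-0.039,0],[0,0,0.033],0.06],[[0.0235,-0.039,0],[0,0,0.033],0.06],[[0.0235,-0.039,0],[0,0,0.033],0.06],[[0.0235,-0.039,0],[0,0,0.033],0.06],[[0.0235,-0.039,0],[0,0,0.033],0.06],[[0.0235,-0.039,0],[0,0,0.033],0.06]]}}

```text
t: 1.1
ee_pos: [502.2, 200.9, 230.4]
eef_rot: [0.046, 0.999, 0.0, -0.0]
contact_force: [0.7, 0.7, 0.5]
opening: 60.3
grasp_force: 0.0
```

Request:
{"api": "apply_moves", "payload": {"plan": [[[-0.0032,-0.038,0],[0,0,0],0.06],[[-0.0032,-0.038,0],[0,0,0],0.06],[[-0.0032,-0.038,0],[0,0,0],0.06],[[-0.0032,-0.038,0],[0,0,0],0.06],[[-0.0032,-0.038,0],[0,0,0],0.06],[[-0.0032,-0.038,0],[0,0,0],0.06],[[-0.0032,-0.038,0],[0,0,0],0.06],[[-0.0032,-0.038,0],[0,0,0],0.06],[[-0.0032,-0.038,-0.01],[0,0,0],0.06],[[-0.0032,-0.038,-0.02],[0,0,0],0.06],[[-0.0032,-0.038,-0.02],[0,0,0],0.06],[[0,0,0],[0,0,0],0.06]]}}

```text
t: 2.3
ee_pos: [462.8, -220.7, 178.1]
eef_rot: [0.051, 0.999, -0.001, -0.003]
contact_force: [-0.3, 0.7, -0.3]
opening: 60.1
grasp_force: 0.0
```

```bash
python3 - <<'E'
from rig import manip
import cv2,numpy as np
from fit import *
from scipy.spatial.transform import Rotation as R
o=manip.get_obs();print({k:np.round(o[k],3).tolist() for k in("t","ee_pos","eef_rot","opening","contact_force","joint_positions")})
print(R.from_quat(o["eef_rot"]).as_matrix().round(3))
s=manip.snapshot("wrist");np.savez("pics/w1.npz",**s);print(s["K"].round(1).tolist(),s["extrinsics"].round(3).tolist())
im=s["pixels"].copy()
def fish(s,W):
    E=s["extrinsics"];c=(W-E[:3,3])@E[:3,:3];th=np.arctan2(np.hypot(c[:,0],c[:,1]),c[:,2]);ph=np.arctan2(c[:,1],c[:,0]);f=s["K"][0,0]
    return np.c_[s["K"][0,2]+f*th*np.cos(ph),s["K"][1,2]+f*th*np.sin(ph)]
for b,p,c in((BAR,(466.4,-213.9,-.095),(0,0,255)),(SHIM,(592.1,-6.2,-.104),(0,255,0)),(leafbox(),(650.1,-12.7,-.117),(255,0,0))):
    for q in b:
        u=fish(s,world(q,p))
        for i in range(8):
            for j in (1,2,4):
                if not i&j: cv2.line(im,tuple(np.round(u[i]).astype(int)),tuple(np.round(u[i|j]).astype(int)),c,1)
cv2.imwrite("pics/w1.png",im)
E
```

```text
{'t': 2.3, 'ee_pos': [462.79, -220.656, 178.063], 'eef_rot': [0.051, 0.999, -0.001, -0.003], 'opening': 60.059, 'contact_force': [-0.269, 0.699, -0.269], 'joint_positions': [-0.222, 0.062, 0.64, 1.875, -0.036, 1.22, 1.899]}
[[-0.995  0.102 -0.005]
 [ 0.102  0.995 -0.002]
 [ 0.005 -0.002 -1.   ]]
[[371.6, 0.0, 322.7], [0.0, 371.6, 236.9], [0.0, 0.0, 1.0]] [[0.102, 0.949, 0.299, 379.755], [0.995, -0.097, -0.032, -211.165], [-0.002, 0.301, -0.954, 334.004], [0.0, 0.0, 0.0, 1.0]]
```

View pics/w1.png

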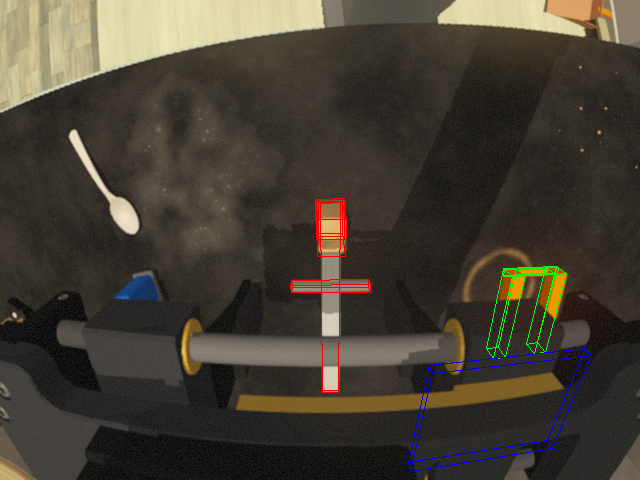

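The wrist view shows the bar model matching: grip at (331,228) and blade down to the tip at (330,390), all within about 1 mm. I'll descend and check the residual.

Request:
{"api": "apply_moves", "payload": {"plan": [[[0,0,0],[0,0,0],0.06],[[0,0,-0.02],[0,0,0],0.06],[[0,0,-0.03],[0,0,0],0.06],[[0,0,-0.03],[0,0,0],0.06],[[0,0,0],[0,0,0],0.06],[[0,0,0],[0,0,0],0.06],[[0,0,0],[0,0,0],0.06]]}}

```text
t: 3.05
ee_pos: [468.1, -215.1, 102.5]
eef_rot: [0.046, 0.999, -0.0, 0.002]
contact_force: [0.1, -0.7, -0.4]
opening: 59.7
grasp_force: 0.0
```

Request:
{"api": "apply_moves", "payload": {"plan": [[[-0.0017,0.0012,-0.015],[0,0,0],0.06],[[0,0,-0.02],[0,0,0],0.06],[[0,0,-0.02],[0,0,0],0.06],[[0,0,-0.0155],[0,0,0],0.06],[[0,0,-0.006],[0,0,0],0.06],[[0,0,0],[0,0,0],0.06],[[0,0,0],[0,0,0],0.06],[[0,0,0],[0,0,0],0.035]]}}

```text
t: 3.85
ee_pos: [465.9, -214.3, 25.3]
eef_rot: [0.046, 0.999, -0.0, 0.001]
contact_force: [0.5, -0.4, 0.1]
opening: 57.0
grasp_force: 0.0
```

Request:
{"api": "apply_moves", "payload": {"plan": [[[0,0,0],[0,0,0],0.015],[[0,0,0],[0,0,0],0.01],[[0,0,0],[0,0,0],0],[[0,0,0],[0,0,0],0],[[0,0,0],[0,0,0],0],[[0,0,0],[0,0,0],0]]}}

```text
t: 4.45
ee_pos: [464.8, -214.0, 24.1]
eef_rot: [0.046, 0.999, 0.0, -0.0]
contact_force: [-0.5, 0.1, 1.1]
opening: 21.8
grasp_force: 30.0
```

Request:
{"api": "apply_moves", "payload": {"plan": [[[0,0,0.005],[0,0,0],0],[[0,0,0.01],[0,0,0],0],[[0,0,0.015],[0,0,0],0],[[0,0,0.02],[0,0,0],0],[[0,0,0.02],[0,0,0],0],[[0,0,0.02],[0,0,0],0],[[0,0,0.01],[0,0,0],0],[[0,0,0],[0,0,0],0],[[0,0,0],[0,0,0],0]]}}

```text
t: 5.35
ee_pos: [464.4, -213.8, 123.6]
eef_rot: [0.046, 0.999, 0.0, -0.0]
contact_force: [0.3, 1.1, -2.6]
opening: 22.0
grasp_force: 30.0
```

```bash
cat > fit2.py <<'E'
from fit import *
from rig import manip
from scipy.optimize import minimize
# 5-DOF bar fit: blade+shoulder only, x,y,z of origin, yaw, pitch (tip up +); bright grey mask
def barworld(b,p):
    c,s=np.cos(p[4]),np.sin(p[4]); q=np.c_[b[:,0]*c-b[:,2]*s,b[:,1],b[:,0]*s+b[:,2]*c]
    return q@Rz(p[3]).T+p[:3]
def axes(o,d=24.6):
    from scipy.spatial.transform import Rotation as R
    M=R.from_quat(o["eef_rot"]).as_matrix(); bx=-M[:,0]; bz=-M[:,2]
    org=np.array(o["ee_pos"])-d*bz
    return np.array([*org,np.arctan2(bx[1],bx[0]),np.arcsin(bx[2])])
def overlay(s,items,crop,fx,name):
    im=s["pixels"];x0,y0,w,h=crop;im=cv2.resize(im[y0:y0+h,x0:x0+w],None,fx=fx,fy=fx,interpolation=cv2.INTER_CUBIC)
    for W,c in items:
        u=np.round(((proj(s,W)-[x0,y0]+.5)*fx-.5)).astype(int)
        for i in range(8):
            for j in (1,2,4):
                if not i&j: cv2.line(im,tuple(map(int,u[i])),tuple(map(int,u[i|j])),c,1)
    cv2.imwrite(name,im)
E
python3 - <<'E'
from fit2 import *
o=manip.get_obs();p=axes(o);print(p.round(3),o["opening"],o["wrist_torque"])
s=[manip.snapshot(n) for n in("scene","side")]
for n,q in zip(("scene","side"),s): np.savez(f"pics/{n}1.npz",**q)
st=(650.1,-12.7,-.117)
it=[(barworld(b,p),(0,0,255)) for b in BAR]+[(world(b,(592.1,-6.2,-.104)),(0,255,0)) for b in SHIM]+[(world(b,st),(255,0,0)) for b in leafbox()]
overlay(s[0],it,(255,170,150,150),4,"pics/o1a.png");overlay(s[1],it,(200,155,230,140),2.6,"pics/o1b.png")
a,b=cv2.imread("pics/o1a.png"),cv2.imread("pics/o1b.png");a=cv2.resize(a,(400,400));b=cv2.resize(b,(400,243))
cv2.imwrite("pics/o1.png",cv2.resize(np.hstack([a,cv2.copyMakeBorder(b,0,157,0,0,0)]),(800,400)))
E
```

```text
[ 4.64380e+02 -2.13757e+02  9.89950e+01 -9.30000e-02 -1.00000e-03] 22.012943708688855 [ 0.12220304  0.11431376 -0.03957738]
```

View pics/o1a.png

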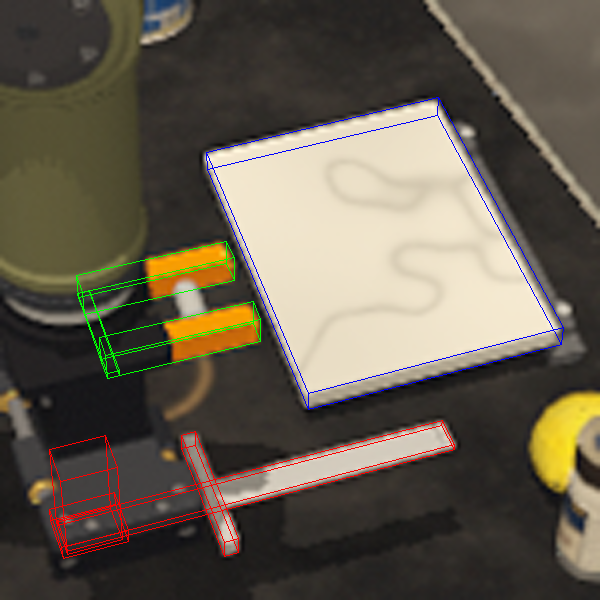

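The overlay shows the held bar with shoulder at (210,495) and tip at (450,435), matching FK to about 1 mm with no droop. The leaf and shim outlines also match. Next I'll locate the fulcrum and compute the targets.

```bash
cat > geo.py <<'E'
import numpy as np
ST=np.array([650.3,-12.9]);YAW=-.117;D=38.5;G=24.6
ux=np.array([np.cos(YAW),np.sin(YAW)])
def tcp(s,th,clear=0,off=G):
    """s: tip depth past leaf edge, th: pitch tip up, clear: gap above crown"""
    c,si=np.cos(th),np.sin(th); L=D+s; zt=8+(8+clear)/c+L*np.tan(th)
    X=s-205*c-off*si; Z=zt-205*si+off*c
    return np.array([*(ST+ux*X),Z]),zt
E
python3 - <<'E'
from fit import *; from geo import *
S=[dict(np.load(f"pics/{n}0.npz")) for n in("scene","side")]
def ray(s,u,v,z):
    d=s["extrinsics"][:3,:3]@np.linalg.inv(s["K"])@[u,v,1];o=s["extrinsics"][:3,3];return (o+d*(z-o[2])/d[2])
for s,uv in((S[0],(262+162/4,190+218/4)),(S[1],(195+468/3.6,180+314/3.6))):
    r=ray(s,*uv,13)[:2]-ST; print("fulcrum in stand:",r@ux, r@[-ux[1],ux[0]])
r=np.array([592.1,-6.2])-ST;print("shim",r@ux,r@[-ux[1],ux[0]])
for a in((-12,-.2,40),(-12,-.2,6),(-12,-.2,1.5),(16,-.2,1.5),(16,-.1,0),(16,.075,0),(16,.09,0)):
    t,z=tcp(*a);print(a,t.round(1),round(z,1))
E
```

```text
fulcrum in stand: -42.65959874479539 0.07167054657197536
fulcrum in stand: -42.71068720997322 -2.3903515579549355
shim -58.58421706621618 -0.13968084498773603
(-12, -0.2, 40) [443.7  11.4 116.4] 51.6
(-12, -0.2, 6) [443.7  11.4  81.7] 16.9
(-12, -0.2, 1.5) [443.7  11.4  77.2] 12.3
(16, -0.2, 1.5) [471.5   8.1  71.5] 6.6
(16, -0.1, 0) [466.    8.8  55.5] 10.6
(16, 0.075, 0) [461.3   9.3  29.3] 20.1
(16, 0.09, 0) [461.2   9.3  27. ] 21.0
```

Request:
{"api": "apply_moves", "payload": {"plan": [[[-0.001,0.015,0.002],[0.0015,0.013,-0.0015],0],[[-0.0025,0.03,0],[0.003,0.026,-0.003],0],[[-0.0025,0.03,0],[0.003,0.026,-0.003],0],[[-0.0025,0.03,0],[0.003,0.026,-0.003],0],[[-0.0025,0.03,0],[0.003,0.026,-0.003],0],[[-0.0025,0.03,0],[0.003,0.026,-0.003],0],[[-0.0025,0.03,0],[0.003,0.026,-0.003],0],[[-0.0025,0.02,-0.003],[0.003,0.026,-0.003],0],[[-0.0015,0.01,-0.003],[0.0015,0.013,-0.0015],0],[[0,0,0],[0,0,0],0],[[0,0,0],[0,0,0],0],[[0,0,0],[0,0,0],0]]}}

```text
t: 6.65
ee_pos: [444.8, 9.4, 120.1]
eef_rot: [0.059, 0.993, 0.007, -0.104]
contact_force: [0.7, -0.4, -2.6]
opening: 22.0
grasp_force: 30.0
```

```bash
sed -i 's/D=38.5/D=41/' geo.py; cat > chk.py <<'E'
from fit2 import *; from geo import *
o=manip.get_obs();p=axes(o);print(p.round(3),o["ee_pos"].round(1) if hasattr(o["ee_pos"],"round") else o["ee_pos"],np.round(o["contact_force"],1))
tip=barworld(np.array([[205.,0,0]]),p)[0]; r=tip[:2]-ST; print("tip s,lat,z",(r@ux).round(1),(r@[-ux[1],ux[0]]).round(1),tip[2].round(1),"yaw err",round(p[3]-YAW,3))
E
cat chk.py - > t.py <<'E'
import sys
s=[manip.snapshot(n) for n in("scene","side")]
for n,q in zip(("scene","side"),s): np.savez(f"pics/{n}2.npz",**q)
fb=[box(-8,8,-14,14,0,16)]
it=[(barworld(b,p),(0,0,255)) for b in BAR[:2]]+[(world(b,(592.1,-6.2,-.104)),(0,255,0)) for b in SHIM]+[(world(b,(*ST,YAW)),(255,0,0)) for b in leafbox()]+[(world(b,(*(ST-D*ux),YAW)),(255,255,0)) for b in fb]
overlay(s[1],it,(250,200,150,110),5.3,"pics/o2b.png")
E
python3 t.py
```

```text
[ 4.39773e+02  1.00320e+01  9.60320e+01 -1.19000e-01 -2.09000e-01] [444.8   9.4 120.1] [ 0.7 -0.4 -2.6]
tip s,lat,z -11.2 -2.2 53.5 yaw err -0.002
```

View pics/o2b.png

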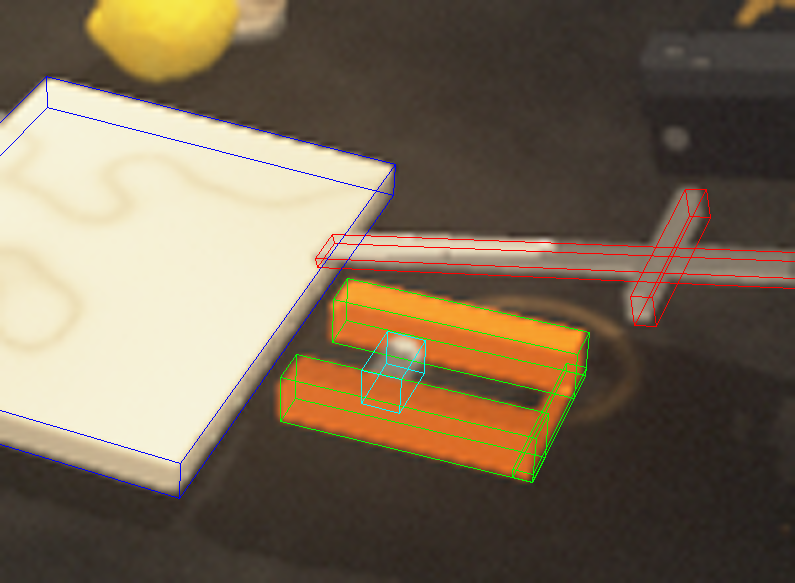

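The side view shows the bar's tip at about (325,250) in the crop, above the gap between the prongs. The fulcrum crown is at (405,345), and the models agree. Now I'll lower the bar.

Request:
{"api": "apply_moves", "payload": {"plan": [[[0,0.001,-0.008],[0,0,0],0],[[0,0.0005,-0.008],[0,0,0],0],[[0,0,-0.008],[0,0,0],0],[[0,0,-0.008],[0,0,0],0],[[0,0,-0.005],[0,0,0],0],[[0,0,0],[0,0,0],0],[[0,0,0],[0,0,0],0],[[0,0,0],[0,0,0],0]]}}

```text
t: 7.55
ee_pos: [445.2, 12.5, 83.4]
eef_rot: [0.058, 0.993, 0.007, -0.104]
contact_force: [0.4, -0.7, -3.6]
opening: 22.1
grasp_force: 30.0
```

```bash
python3 chk.py
```

```text
[ 4.40108e+02  1.31220e+01  5.93130e+01 -1.17000e-01 -2.09000e-01] [445.2  12.5  83.4] [ 0.4 -0.7 -3.6]
tip s,lat,z -11.2 1.4 16.8 yaw err 0.0
```

Request:
{"api": "apply_moves", "payload": {"plan": [[[0,-0.0005,-0.001],[0,0,0],0],[[0,0,-0.001],[0,0,0],0],[[0,0,-0.001],[0,0,0],0],[[0,0,-0.001],[0,0,0],0],[[0,0,0],[0,0,0],0],[[0,0,0],[0,0,0],0]]}}

```text
t: 8.15
ee_pos: [444.8, 12.0, 79.1]
eef_rot: [0.058, 0.993, 0.007, -0.104]
contact_force: [-0.4, 0.4, -1.8]
opening: 21.5
grasp_force: 30.0
```

```bash
cp chk.py t.py; cat >> t.py <<'E'
for i in range(4):
    manip.snapshot("side"); o=manip.get_obs(); q=axes(o); t=barworld(np.array([[205.,0,0]]),q)[0]; r=t[:2]-ST; print(np.round([r@ux,r@[-ux[1],ux[0]],t[2],*o["contact_force"]],1))
E
python3 t.py
```

```text
[ 4.39753e+02  1.26410e+01  5.50120e+01 -1.17000e-01 -2.09000e-01] [444.8  12.   79.1] [-0.4  0.4 -1.8]
tip s,lat,z -11.6 0.9 12.4 yaw err 0.0
[-11.5   0.8  12.4   0.   -0.1  -2.5]
[-11.5   0.8  12.4  -0.7   0.4  -3.5]
[-11.5   0.8  12.5  -0.4   0.9  -3.6]
[-11.5   0.9  12.4  -0.8  -0.   -3. ]
```

Request:
{"api": "apply_moves", "payload": {"plan": [[[0,0,-0.0006],[0,0,0],0],[[0,0,-0.0006],[0,0,0],0],[[0.0029,-0.00034,-0.00062],[0,0,0],0],[[0.0029,-0.00034,-0.00062],[0,0,0],0],[[0.0029,-0.00034,-0.00062],[0,0,0],0],[[0.0029,-0.00034,-0.00062],[0,0,0],0],[[0.0029,-0.00034,-0.00062],[0,0,0],0],[[0,0,0],[0,0,0],0],[[0,0,0],[0,0,0],0]]}}

```text
t: 9.25
ee_pos: [459.3, 10.2, 74.7]
eef_rot: [0.058, 0.993, 0.007, -0.104]
contact_force: [0.1, 0.7, -2.6]
opening: 21.7
grasp_force: 30.0
```

```bash
python3 t.py
```

```text
[ 4.54204e+02  1.08530e+01  5.06490e+01 -1.17000e-01 -2.10000e-01] [459.3  10.2  74.7] [ 0.1  0.7 -2.6]
tip s,lat,z 3.0 0.7 8.0 yaw err 0.0
[ 2.9  0.8  8.   0.8 -0.3 -2.9]
[ 2.9  0.8  8.1 -0.6 -0.4 -3.2]
[ 2.9  0.9  8.1 -0.7 -0.4 -3. ]
[ 2.9  0.9  8.1 -0.3  0.2 -3.2]
```

Request:
{"api": "apply_moves", "payload": {"plan": [[[0.0029,-0.00034,-0.00062],[0,0,0],0],[[0.0029,-0.00034,-0.00062],[0,0,0],0],[[0.0029,-0.00034,-0.0006],[0,0,0],0],[[0.0029,-0.00034,-0.0005],[0,0,0],0],[[0,0,0],[0,0,0],0],[[0,0,0],[0,0,0],0]]}}

```text
t: 10.05
ee_pos: [470.9, 8.9, 72.4]
eef_rot: [0.058, 0.993, 0.007, -0.104]
contact_force: [-0.4, -0.2, -2.0]
opening: 21.9
grasp_force: 30.0
```

```bash
cp chk.py t.py; cat >> t.py <<'E'
for a in((14.4,-.21,.5),(14.4,-.15,0),(14.4,-.1,0),(14.4,-.05,0),(14.4,0,0),(14.4,.05,0),(14.4,.08,0),(14.4,.1,0)):
    q,z=tcp(*a);print(a,q.round(1),round(z,1))
s=manip.snapshot("side")
it=[(barworld(b,p),(0,0,255)) for b in BAR[:2]]+[(world(b,(*ST,YAW)),(255,0,0)) for b in leafbox()]
overlay(s,it,(250,200,150,110),5.3,"pics/o3.png")
E
python3 t.py
```

```text
[ 4.65839e+02  9.49800e+00  4.82970e+01 -1.17000e-01 -2.10000e-01] [470.9   8.9  72.4] [-0.4 -0.2 -2. ]
tip s,lat,z 14.7 0.8 5.6 yaw err 0.0
(14.4, -0.21, 0.5) [470.6   8.2  71.7] 4.9
(14.4, -0.15, 0) [466.9   8.7  62.7] 7.7
(14.4, -0.1, 0) [464.5   8.9  55.4] 10.5
(14.4, -0.05, 0) [462.5   9.2  48.1] 13.2
(14.4, 0, 0) [461.    9.3  40.6] 16.0
(14.4, 0.05, 0) [460.    9.5  33.1] 18.8
(14.4, 0.08, 0) [459.7   9.5  28.6] 20.5
(14.4, 0.1, 0) [459.6   9.5  25.6] 21.6
```

View pics/o3.png

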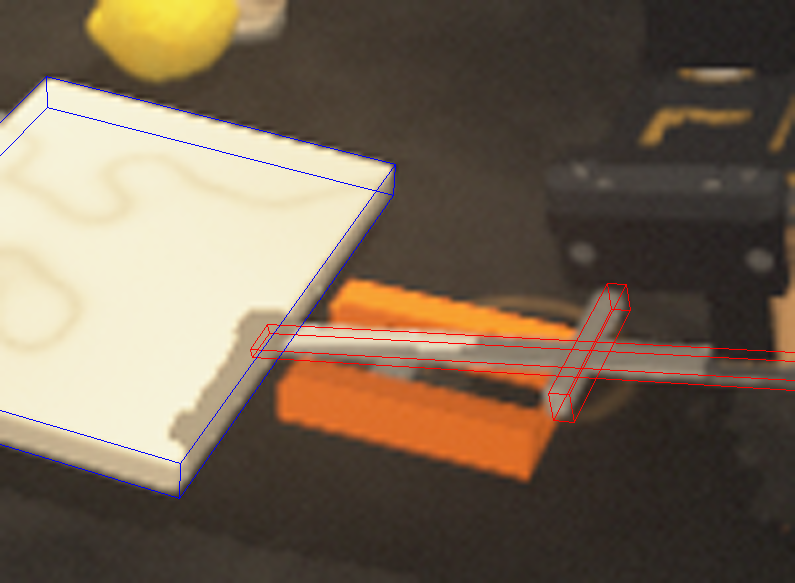

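The side view shows the tip under the leaf edge at crop (262,340), and the shoulder above the shim's rear at (590,350). Now I'll lever.

Request:
{"api": "apply_moves", "payload": {"plan": [[[-0.0016,0.0002,-0.0037],[-0.0029,-0.0248,0],0],[[-0.0015,0.0002,-0.0037],[-0.0029,-0.0248,0],0],[[-0.0014,0.0001,-0.0037],[-0.0029,-0.0248,0],0],[[-0.0012,0.0001,-0.0037],[-0.0029,-0.0248,0],0],[[-0.0011,0.0001,-0.0038],[-0.0029,-0.0248,0],0],[[-0.001,0.0001,-0.0039],[-0.0029,-0.0248,0],0],[[0,0,0],[0,0,0],0],[[0,0,0],[0,0,0],0],[[0,0,0],[0,0,0],0]]}}

```text
t: 11.0
ee_pos: [462.3, 9.8, 49.8]
eef_rot: [0.058, 0.998, 0.003, -0.031]
contact_force: [-2.4, 0.0, -3.9]
opening: 21.7
grasp_force: 30.0
```

```bash
cp chk.py t.py; cat >> t.py <<'E'
print("torque",np.round(o["wrist_torque"],2)); L=205-41-14.4
print("crown clear", round((p[2]-8+ (((ST-D*ux)-p[:2])@ux)*np.tan(p[4]))*np.cos(p[4])-8,2))
s=manip.snapshot("side");np.savez("pics/s_last.npz",**s)
def leafv(s):
    best=min((float((mask(s,white,(205,212,125,82))!=render(s,leafbox(v),(*ST,YAW),(205,212,125,82))).sum()),v) for v in np.arange(0,.1,.005)); return best
print("leaf v (rough)",leafv(s))
E
python3 t.py
```

```text
[ 4.60783e+02  9.98900e+00  2.52370e+01 -1.17000e-01 -6.20000e-02] [462.3   9.8  49.8] [-2.4  0.  -3.9]
tip s,lat,z 13.7 0.7 12.5 yaw err 0.0
torque [0.09 0.86 0.03]
crown clear -0.08
leaf v (rough) (7121.0, np.float64(0.04))
```

Request:
{"api": "apply_moves", "payload": {"plan": [[[-0.0006,0.0001,-0.0033],[-0.0026,-0.0218,0],0],[[-0.0005,0.0001,-0.0033],[-0.0026,-0.0218,0],0],[[-0.0004,0,-0.0033],[-0.0026,-0.0218,0],0],[[-0.0003,0,-0.0033],[-0.0026,-0.0218,0],0],[[0,0,0],[0,0,0],0],[[0,0,0],[0,0,0],0],[[0,0,0],[0,0,0],0]]}}

```text
t: 11.75
ee_pos: [461.5, 9.9, 37.0]
eef_rot: [0.058, 0.998, 0.0, 0.014]
contact_force: [-3.4, 0.7, 0.6]
opening: 22.0
grasp_force: 30.0
```

```bash
cat > t.py <<'E'
from chk import *
print("torque",np.round(o["wrist_torque"],2),"crown clear", round((p[2]-8+ (((ST-D*ux)-p[:2])@ux)*np.tan(p[4]))*np.cos(p[4])-8,2))
roi=(205,212,125,82);LP=(653.254,-16.965,-.119)
def leafv(s):
    m=mask(s,white,roi); f=lambda v:float((m!=render(s,leafbox(v),LP,roi)).sum())
    vs=np.arange(-.02,.12,.0025); return vs[int(np.argmin([f(v) for v in vs]))]
LP0=(649.295,-10.243,-.118);r0=(303,190,97,85)
def leafv0(s):
    m=mask(s,white,r0); f=lambda v:float((m!=render(s,leafbox(v),LP0,r0)).sum())
    vs=np.arange(-.02,.12,.0025); return vs[int(np.argmin([f(v) for v in vs]))]
s=manip.snapshot("side");c=manip.snapshot("scene");np.savez("pics/s_last.npz",**s);np.savez("pics/c_last.npz",**c)
print("leaf v side,scene",leafv(s),leafv0(c),"baseline",leafv(dict(np.load("pics/side0.npz"))),leafv0(dict(np.load("pics/scene0.npz"))))
e=[(302,230,85,70)]
E
python3 t.py
```

```text
[ 4.62186e+02  9.89900e+00  1.23890e+01 -1.17000e-01  2.80000e-02] [461.5   9.9  37. ] [-3.4  0.7  0.6]
tip s,lat,z 15.4 0.7 18.1 yaw err 0.0
torque [ 0.12  0.85 -0.05] crown clear 0.51
leaf v side,scene 0.034999999999999976 0.04499999999999997 baseline -1.0408340855860843e-17 0.012499999999999987
```

Request:
{"api": "apply_moves", "payload": {"plan": [[[-0.0002,0,-0.0031],[-0.0025,-0.0205,0],0],[[-0.0002,0,-0.0031],[-0.0025,-0.0205,0],0],[[0,0,0],[0,0,0],0],[[0,0,0],[0,0,0],0],[[0,0,0],[0,0,0],0]]}}

```text
t: 12.35
ee_pos: [461.3, 10.0, 30.8]
eef_rot: [0.058, 0.998, -0.001, 0.035]
contact_force: [-1.5, -0.1, -0.2]
opening: 21.8
grasp_force: 30.0
```

```bash
python3 t.py
```

```text
[ 4.63032e+02  9.80400e+00  6.27800e+00 -1.17000e-01  7.00000e-02] [461.3  10.   30.8] [-1.5 -0.1 -0.2]
tip s,lat,z 15.9 0.8 20.6 yaw err 0.0
torque [ 0.07  0.5  -0.  ] crown clear 0.63
leaf v side,scene 0.04749999999999996 0.04499999999999997 baseline -1.0408340855860843e-17 0.012499999999999987
```

```bash
python3 - <<'E'
from geo import *
prev=None
for s in range(16,80,6):
    th=(23.58-.016*s-19)/(D+s); t,z=tcp(s,th); 
    print(s,round(th,4),t.round(1),round(z,1), "" if prev is None else ((t-prev[0]).round(2),round(th-prev[1],4))); prev=(t,th)
E
```

```text
16 0.0759 [461.3   9.3  29.3] 20.4 
22 0.0671 [467.4   8.6  31. ] 20.3 (array([ 6.04, -0.71,  1.7 ]), -0.0087)
28 0.0599 [473.4   7.9  32.4] 20.2 (array([ 6.04, -0.71,  1.39]), -0.0072)
34 0.0538 [479.4   7.2  33.6] 20.1 (array([ 6.04, -0.71,  1.15]), -0.0061)
40 0.0486 [485.5   6.5  34.6] 20.0 (array([ 6.03, -0.71,  0.97]), -0.0052)
46 0.0442 [491.5   5.8  35.4] 19.9 (array([ 6.03, -0.71,  0.82]), -0.0045)
52 0.0403 [497.5   5.1  36.1] 19.8 (array([ 6.02, -0.71,  0.7 ]), -0.0039)
58 0.0369 [503.5   4.3  36.7] 19.7 (array([ 6.02, -0.71,  0.6 ]), -0.0034)
64 0.0339 [509.6   3.6  37.2] 19.6 (array([ 6.01, -0.71,  0.52]), -0.003)
70 0.0312 [515.6   2.9  37.7] 19.5 (array([ 6.01, -0.71,  0.46]), -0.0027)
76 0.0288 [521.6   2.2  38.1] 19.4 (array([ 6.  , -0.71,  0.4 ]), -0.0024)
```

Request:
{"api": "apply_moves", "payload": {"plan": [[[0,0,-0.0014],[-0.001,-0.0085,0],0],[[0,0,0],[0,0,0],0],[[0,0,0],[0,0,0],0]]}}

```text
t: 12.75
ee_pos: [461.4, 9.9, 29.4]
eef_rot: [0.058, 0.998, -0.001, 0.04]
contact_force: [-1.1, -0.6, 2.3]
opening: 21.7
grasp_force: 30.0
```

```bash
python3 t.py
```

```text
[ 4.63342e+02  9.75900e+00  4.87700e+00 -1.17000e-01  7.90000e-02] [461.4   9.9  29.4] [-1.1 -0.6  2.3]
tip s,lat,z 16.0 0.8 21.1 yaw err 0.0
torque [ 0.02  0.26 -0.03] crown clear 0.55
leaf v side,scene 0.05249999999999996 0.06749999999999995 baseline -1.0408340855860843e-17 0.012499999999999987
```

Request:
{"api": "apply_moves", "payload": {"plan": [[[0.002,-0.00024,0.0006],[0.0003,0.0029,0],0],[[0.002,-0.00024,0.0006],[0.0003,0.0029,0],0],[[0.002,-0.00024,0.0005],[0.0003,0.0028,0],0],[[0.002,-0.00024,0.0005],[0.0003,0.0025,0],0],[[0.002,-0.00024,0.0005],[0.0003,0.0024,0],0],[[0.002,-0.00024,0.0004],[0.0003,0.0023,0],0],[[0,0,0],[0,0,0],0]]}}

```text
t: 13.55
ee_pos: [473.0, 8.6, 32.4]
eef_rot: [0.058, 0.998, -0.001, 0.031]
contact_force: [-2.3, 0.1, 3.6]
opening: 21.8
grasp_force: 30.0
```

```bash
python3 t.py
```

```text
[ 4.74527e+02  8.43300e+00  7.86400e+00 -1.17000e-01  6.20000e-02] [473.    8.6  32.4] [-2.3  0.1  3.6]
tip s,lat,z 27.5 0.7 20.5 yaw err 0.0
torque [0.17 0.54 0.03] crown clear 0.24
leaf v side,scene 0.05249999999999996 0.06749999999999995 baseline -1.0408340855860843e-17 0.012499999999999987
```

Request:
{"api": "apply_moves", "payload": {"plan": [[[0.002,-0.00024,0.0004],[0.0002,0.0021,0],0],[[0.002,-0.00024,0.0004],[0.0002,0.002,0],0],[[0.002,-0.00024,0.0004],[0.0002,0.002,0],0],[[0.002,-0.00024,0.0003],[0.0002,0.0018,0],0],[[0.002,-0.00024,0.0003],[0.0002,0.0017,0],0],[[0.002,-0.00024,0.0003],[0.0002,0.0017,0],0],[[0,0,0],[0,0,0],0]]}}

```text
t: 14.35
ee_pos: [484.9, 7.1, 34.5]
eef_rot: [0.058, 0.998, -0.001, 0.025]
contact_force: [-3.8, 0.6, 4.4]
opening: 21.7
grasp_force: 30.0
```

```bash
cat t.py - > t2.py <<'E'
x0,y0,w,h=(285,235,85,60)
def shimfit(s,roi,tag):
    # shift of shim along stand x from image: fit x-only
    q0={"side":(593.456,-6.987,-.097),"scene":(591.131,-5.857,-.107)}[tag]
    return None
overlay(s,[(barworld(b,p),(0,0,255)) for b in BAR[1:2]],(250,200,150,110),5.3,"pics/o4.png")
E
python3 t2.py
```

```text
[ 4.86175e+02  6.95600e+00  9.93500e+00 -1.17000e-01  5.00000e-02] [484.9   7.1  34.5] [-3.8  0.6  4.4]
tip s,lat,z 39.4 0.6 20.2 yaw err 0.0
torque [0.11 0.67 0.06] crown clear 0.19
leaf v side,scene 0.05249999999999996 0.06749999999999995 baseline -1.0408340855860843e-17 0.012499999999999987
```

View pics/o4.png

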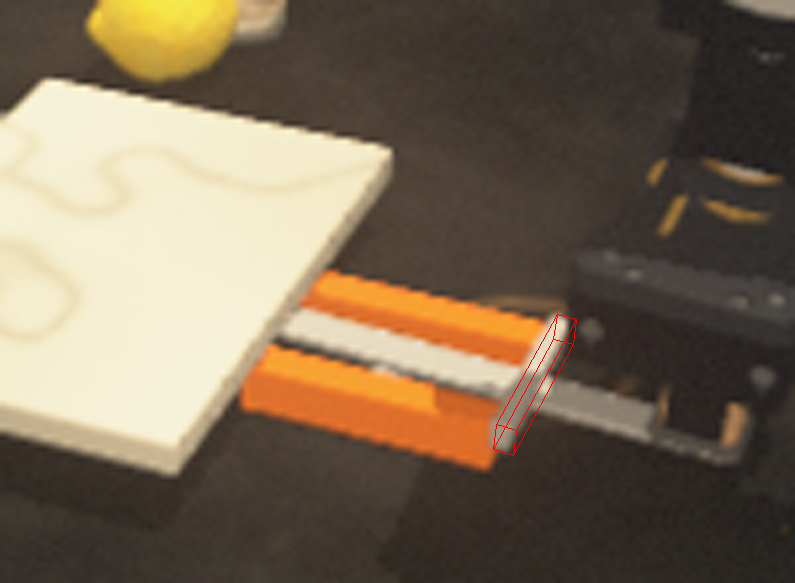

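The side view shows the shoulder against the shim's rear at crop (530,385) and the prongs entering under the raised edge at (270,360). I'll keep pushing and feel for the stops.

Request:
{"api": "apply_moves", "payload": {"plan": [[[0.002,-0.00024,0.0003],[0.0002,0.0016,0],0],[[0.002,-0.00024,0.0003],[0.0002,0.0015,0],0],[[0.002,-0.00024,0.0003],[0.0002,0.0015,0],0],[[0.0015,-0.00018,0.0002],[0.0001,0.0011,0],0],[[0,0,0],[0,0,0],0]]}}

```text
t: 14.95
ee_pos: [492.2, 6.2, 35.5]
eef_rot: [0.058, 0.998, -0.0, 0.022]
contact_force: [-3.9, 0.5, 4.7]
opening: 21.7
grasp_force: 30.0
```

Request:
{"api": "apply_moves", "payload": {"plan": [[[0.001,-0.00012,0.00012],[0.0001,0.0007,0],0],[[0.001,-0.00012,0.00012],[0.0001,0.0007,0],0],[[0.001,-0.00012,0.00012],[0.0001,0.0007,0],0],[[0,0,0],[0,0,0],0]]}}

```text
t: 15.35
ee_pos: [494.9, 5.9, 35.9]
eef_rot: [0.058, 0.998, -0.0, 0.021]
contact_force: [-4.1, 0.7, 6.7]
opening: 21.9
grasp_force: 30.0
```

Request:
{"api": "apply_moves", "payload": {"plan": [[[0.001,-0.00012,0.00012],[0.0001,0.0007,0],0],[[0.001,-0.00012,0.00012],[0.0001,0.0007,0],0],[[0.001,-0.00012,0.00012],[0.0001,0.0007,0],0],[[0,0,0],[0,0,0],0]]}}

```text
t: 15.75
ee_pos: [497.9, 5.5, 36.3]
eef_rot: [0.058, 0.998, -0.0, 0.02]
contact_force: [-4.7, 0.7, 6.6]
opening: 22.1
grasp_force: 30.0
```

```bash
python3 t.py
```

```text
[ 4.98853e+02  5.46300e+00  1.16780e+01 -1.17000e-01  3.90000e-02] [497.9   5.5  36.3] [-4.7  0.7  6.6]
tip s,lat,z 52.3 0.6 19.8 yaw err 0.0
torque [0.16 1.1  0.06] crown clear 0.07
leaf v side,scene 0.04749999999999996 0.04499999999999997 baseline -1.0408340855860843e-17 0.012499999999999987
```

Request:
{"api": "apply_moves", "payload": {"plan": [[[0,0,-0.0007],[-0.0007,-0.006,0],0],[[0.001,-0.00012,0.00012],[0.0001,0.0005,0],0],[[0.001,-0.00012,0.00012],[0.0001,0.0005,0],0],[[0.001,-0.00012,0.0001],[0.0001,0.0005,0],0],[[0,0,0],[0,0,0],0]]}}

```text
t: 16.35
ee_pos: [500.7, 5.2, 35.9]
eef_rot: [0.058, 0.998, -0.0, 0.022]
contact_force: [-5.5, 0.6, 7.9]
opening: 21.5
grasp_force: 30.0
```

```bash
python3 t.py
```

```text
[ 5.01811e+02  5.10700e+00  1.13360e+01 -1.17000e-01  4.40000e-02] [500.7   5.2  35.9] [-5.5  0.6  7.9]
tip s,lat,z 55.2 0.6 20.3 yaw err 0.0
torque [0.22 1.15 0.03] crown clear 0.07
leaf v side,scene 0.05499999999999995 0.06749999999999995 baseline -1.0408340855860843e-17 0.012499999999999987
```

Still no stop (prongs about 22 mm in). Continuing in 1 mm rows.

Request:
{"api": "apply_moves", "payload": {"plan": [[[0.001,-0.00012,0.0001],[0.0001,0.0005,0],0],[[0.001,-0.00012,0.0001],[0.0001,0.0005,0],0],[[0.001,-0.00012,0.0001],[0.0001,0.0005,0],0],[[0,0,0],[0,0,0],0]]}}

```text
t: 16.85
ee_pos: [503.7, 4.8, 36.2]
eef_rot: [0.058, 0.998, -0.0, 0.021]
contact_force: [-5.6, -0.3, 8.0]
opening: 21.5
grasp_force: 30.0
```

Request:
{"api": "apply_moves", "payload": {"plan": [[[0.001,-0.00012,0.0001],[0.0001,0.0005,0],0],[[0.001,-0.00012,0.0001],[0.0001,0.0005,0],0],[[0.001,-0.00012,0.0001],[0.0001,0.0005,0],0],[[0,0,0],[0,0,0],0]]}}

```text
t: 17.25
ee_pos: [506.6, 4.5, 36.5]
eef_rot: [0.058, 0.998, -0.0, 0.02]
contact_force: [-5.0, 0.9, 7.0]
opening: 21.8
grasp_force: 30.0
```

```bash
python3 t.py
```

```text
[ 5.0762e+02  4.4180e+00  1.1949e+01 -1.1700e-01  4.0000e-02] [506.6   4.5  36.5] [-5.   0.9  7. ]
tip s,lat,z 61.1 0.6 20.2 yaw err 0.0
torque [ 0.17  1.25 -0.06] crown clear 0.08
leaf v side,scene 0.05499999999999995 0.06749999999999995 baseline -1.0408340855860843e-17 0.012499999999999987
```

Request:
{"api": "apply_moves", "payload": {"plan": [[[0.001,-0.00012,0.0001],[0.0001,0.0005,0],0],[[0.001,-0.00012,0.0001],[0.0001,0.0005,0],0],[[0,0,0],[0,0,0],0]]}}

```text
t: 17.65
ee_pos: [508.1, 4.5, 36.7]
eef_rot: [0.058, 0.998, 0.0, 0.019]
contact_force: [-7.5, 1.6, 9.9]
opening: 21.7
grasp_force: 30.0
```

Request:
{"api": "apply_moves", "payload": {"plan": [[[0.001,-0.00012,0.0001],[0.0001,0.0004,0],0],[[0.001,-0.00012,0.0001],[0.0001,0.0004,0],0],[[0,0,0],[0,0,0],0]]}}

```text
t: 17.95
ee_pos: [508.2, 4.5, 36.9]
eef_rot: [0.058, 0.998, 0.001, 0.016]
contact_force: [-14.5, 1.3, 17.4]
opening: 21.5
grasp_force: 30.0
```

Request:
{"api": "apply_moves", "payload": {"plan": [[[0.001,-0.00012,0.0001],[0.0001,0.0004,0],0],[[0.001,-0.00012,0.0001],[0.0001,0.0004,0],0],[[0,0,0],[0,0,0],0]]}}

```text
t: 18.25
ee_pos: [508.3, 4.5, 36.6]
eef_rot: [0.058, 0.998, 0.001, 0.014]
contact_force: [-18.1, 2.0, 20.2]
opening: 21.4
grasp_force: 30.0
```

```bash
python3 t.py
```

```text
[ 5.0904e+02  4.5160e+00  1.2016e+01 -1.1600e-01  2.8000e-02] [508.3   4.5  36.6] [-18.1   2.   20.2]
tip s,lat,z 62.6 0.9 17.8 yaw err 0.001
torque [ 0.44  3.39 -0.07] crown clear -1.13
leaf v side,scene 0.04999999999999996 0.06249999999999996 baseline -1.0408340855860843e-17 0.012499999999999987
```

The stop has been felt: TCP x holds at 508.2 mm while the force rises to −18 N. I'll ease the push, keeping the leaf up.

Request:
{"api": "apply_moves", "payload": {"plan": [[[-0.001,0.00012,0],[0,0,0],0],[[-0.001,0.00012,0],[0,0,0],0],[[-0.0005,6e-05,0],[0,0,0],0],[[0,0,0],[0,0,0],0]]}}

```text
t: 18.75
ee_pos: [508.2, 4.5, 36.4]
eef_rot: [0.058, 0.998, 0.0, 0.017]
contact_force: [-8.7, 1.5, 8.2]
opening: 22.3
grasp_force: 30.0
```

```bash
python3 t.py
```

```text
[ 5.09084e+02  4.46200e+00  1.18440e+01 -1.17000e-01  3.40000e-02] [508.2   4.5  36.4] [-8.7  1.5  8.2]
tip s,lat,z 62.6 0.9 18.8 yaw err 0.0
torque [0.34 2.03 0.01] crown clear -0.73
leaf v side,scene 0.05499999999999995 0.06749999999999995 baseline -1.0408340855860843e-17 0.012499999999999987
```

Request:
{"api": "apply_moves", "payload": {"plan": [[[0,0,0.0003],[0.0004,0.003,0],0],[[0,0,0.0003],[0.0004,0.003,0],0],[[0,0,0.0003],[0.0004,0.003,0],0],[[0,0,0.0003],[0.0004,0.003,0],0],[[0,0,0.0003],[0.0004,0.003,0],0],[[0,0,0.0003],[0.0004,0.003,0],0],[[0,0,0.0003],[0.0004,0.003,0],0],[[0,0,0.0003],[0.0004,0.003,0],0],[[0,0,0],[0,0,0],0]]}}

```text
t: 19.75
ee_pos: [508.7, 4.4, 38.6]
eef_rot: [0.058, 0.998, 0.001, 0.005]
contact_force: [-8.4, 1.1, 4.8]
opening: 21.6
grasp_force: 30.0
```

```bash
python3 t.py
```

```text
[ 5.08923e+02  4.42600e+00  1.39940e+01 -1.16000e-01  1.00000e-02] [508.7   4.4  38.6] [-8.4  1.1  4.8]
tip s,lat,z 62.6 0.8 16.1 yaw err 0.001
torque [ 0.28  1.28 -0.  ] crown clear -0.94
leaf v side,scene 0.034999999999999976 0.04499999999999997 baseline -1.0408340855860843e-17 0.012499999999999987
```

The leaf reads about 0.035, so it's level on the shim. I'll drop the tip further until it's free, then unload.

Request:
{"api": "apply_moves", "payload": {"plan": [[[0,0,0.0005],[0.0004,0.004,0],0],[[0,0,0.0006],[0.0004,0.004,0],0],[[-0.0003,0,0.0006],[0.0004,0.004,0],0],[[-0.0003,0,0.0006],[0.0004,0.004,0],0],[[-0.0003,0,0.0006],[0.0004,0.004,0],0],[[-0.0003,0,0.0006],[0.0004,0.004,0],0],[[0,0,0],[0,0,0],0]]}}

```text
t: 20.55
ee_pos: [509.0, 3.7, 42.4]
eef_rot: [0.058, 0.998, 0.001, -0.005]
contact_force: [-3.7, 1.1, -3.6]
opening: 22.0
grasp_force: 30.0
```

```bash
python3 t.py
```

```text
[ 5.08782e+02  3.74900e+00  1.78420e+01 -1.17000e-01 -1.00000e-02] [509.    3.7  42.4] [-3.7  1.1 -3.6]
tip s,lat,z 62.5 0.0 15.7 yaw err 0.0
torque [ 0.07  0.99 -0.01] crown clear 0.79
leaf v side,scene 0.034999999999999976 0.04499999999999997 baseline -1.0408340855860843e-17 0.012499999999999987
```

Request:
{"api": "apply_moves", "payload": {"plan": [[[0,0,0.0005],[0.0006,0.005,0],0],[[0,0,0.0005],[0.0006,0.005,0],0],[[0,0,0.0005],[0.0006,0.005,0],0],[[0,0,0.0005],[0.0006,0.005,0],0],[[0,0,0.0005],[0.0006,0.005,0],0],[[0,0,0],[0,0,0],0]]}}

```text
t: 21.25
ee_pos: [509.7, 3.9, 45.4]
eef_rot: [0.058, 0.998, 0.002, -0.017]
contact_force: [-5.4, 0.9, -3.5]
opening: 22.0
grasp_force: 30.0
```

```bash
python3 t.py
```

```text
[ 5.08866e+02  4.06700e+00  2.08410e+01 -1.17000e-01 -3.40000e-02] [509.7   3.9  45.4] [-5.4  0.9 -3.5]
tip s,lat,z 62.4 0.4 13.8 yaw err 0.0
torque [ 0.1   1.22 -0.02] crown clear 1.35
leaf v side,scene 0.034999999999999976 0.04499999999999997 baseline -1.0408340855860843e-17 0.012499999999999987
```

Request:
{"api": "apply_moves", "payload": {"plan": [[[-0.001,0.00012,0],[0,0,0],0],[[-0.002,0.00024,0.0001],[0,0,0],0],[[-0.002,0.00024,0.0006],[0.0006,0.005,0],0],[[-0.002,0.00024,0.0006],[0.0006,0.005,0],0],[[-0.002,0.00024,0.0006],[0.0006,0.005,0],0],[[-0.002,0.00024,0.0006],[0.0006,0.005,0],0],[[-0.002,0.00024,0.0006],[0.0006,0.005,0],0],[[-0.002,0.00024,0.0006],[0.0006,0.005,0],0],[[-0.002,0.00024,0.0006],[0.0006,0.005,0],0],[[0,0,0],[0,0,0],0]]}}

```text
t: 22.35
ee_pos: [492.7, 6.0, 49.8]
eef_rot: [0.058, 0.998, 0.003, -0.034]
contact_force: [-0.8, 0.3, -2.6]
opening: 22.0
grasp_force: 30.0
```

```bash
python3 t.py
```

```text
[ 4.9097e+02  6.2430e+00  2.5227e+01 -1.1700e-01 -6.9000e-02] [492.7   6.   49.8] [-0.8  0.3 -2.6]
tip s,lat,z 44.0 0.5 11.1 yaw err 0.0
torque [ 0.05 -0.1  -0.06] crown clear 0.93
leaf v side,scene 0.034999999999999976 0.04499999999999997 baseline -1.0408340855860843e-17 0.012499999999999987
```

Request:
{"api": "apply_moves", "payload": {"plan": [[[-0.003,0.00035,0.0002],[0,0,0],0],[[-0.003,0.00035,0.0002],[0,0,0],0],[[-0.003,0.00035,0.0002],[0,0,0],0],[[-0.003,0.00035,0.0002],[0,0,0],0],[[-0.003,0.00035,0.0002],[0,0,0],0],[[-0.003,0.00035,0.0002],[0,0,0],0],[[-0.003,0.00035,0.0002],[0,0,0],0],[[-0.003,0.00035,0.0002],[0,0,0],0],[[-0.003,0.00035,0.0002],[0,0,0],0],[[0,0,0],[0,0,0],0]]}}

```text
t: 23.45
ee_pos: [465.3, 9.2, 51.5]
eef_rot: [0.058, 0.998, 0.003, -0.035]
contact_force: [0.5, -0.4, -3.1]
opening: 21.8
grasp_force: 30.0
```

Request:
{"api": "apply_moves", "payload": {"plan": [[[-0.003,0.00035,0.0002],[0,0,0],0],[[-0.003,0.00035,0.0002],[0,0,0],0],[[-0.003,0.00035,0.0002],[0,0,0],0],[[-0.003,0.00035,0.0002],[0,0,0],0],[[-0.003,0.00035,0.0002],[0,0,0],0],[[-0.003,0.00035,0.0002],[0,0,0],0],[[-0.003,0.00035,0.0002],[0,0,0],0],[[-0.003,0.00035,0.0002],[0,0,0],0],[[0,0,0],[0,0,0],0]]}}

```text
t: 24.35
ee_pos: [441.3, 12.0, 53.1]
eef_rot: [0.058, 0.998, 0.003, -0.035]
contact_force: [-0.1, -0.2, -3.8]
opening: 21.5
grasp_force: 30.0
```

```bash
python3 t.py
```

```text
[ 4.39581e+02  1.22770e+01  2.85630e+01 -1.16000e-01 -6.90000e-02] [441.3  12.   53.1] [-0.1 -0.2 -3.8]
tip s,lat,z -7.7 0.5 14.4 yaw err 0.001
torque [ 0.02 -0.01 -0.02] crown clear 0.65
leaf v side,scene 0.034999999999999976 0.04499999999999997 baseline -1.0408340855860843e-17 0.012499999999999987
```

Request:
{"api": "apply_moves", "payload": {"plan": [[[0,0,0.008],[0,0,0],0],[[0,0,0.015],[0,0,0],0],[[0,0,0.02],[-0.0015,-0.013,0],0],[[0.002,-0.015,0.015],[-0.0017,-0.014,0],0],[[0.002,-0.025,0.005],[-0.0017,-0.014,0],0],[[0.002,-0.025,0],[-0.0017,-0.014,0],0],[[0.002,-0.025,0],[-0.0017,-0.014,0],0],[[0.002,-0.03,0],[0,0,0],0],[[0.003,-0.03,0],[0,0,0],0],[[0.003,-0.03,0],[0,0,0],0],[[0.003,-0.025,0],[0,0,0],0],[[0.002,-0.015,0],[0,0,0],0]]}}

```text
t: 25.65
ee_pos: [462.2, -212.0, 116.9]
eef_rot: [0.06, 0.998, 0.0, 0.001]
contact_force: [0.8, 0.8, -3.1]
opening: 21.5
grasp_force: 30.0
```

Request:
{"api": "apply_moves", "payload": {"plan": [[[0,0,0],[0,0,0],0],[[0,0,0],[0,0,0],0],[[0,0,0],[0,0,0],0]]}}

```text
t: 25.95
ee_pos: [462.6, -207.2, 116.1]
eef_rot: [0.058, 0.998, 0.002, 0.0]
contact_force: [-0.3, 0.5, -2.7]
opening: 21.9
grasp_force: 30.0
```

```bash
cat > t3.py <<'E'
from t import *
B2=[box(40,205,-9,9,0,4),box(63,71,-38,38,0,12)]
def rb(s,boxes,q,roi):
    x0,y0,w,h=roi; m=np.zeros((h*U,w*U),np.uint8)
    for b in boxes:
        u=(proj(s,barworld(b,q))-[x0,y0]+.5)*U-.5
        cv2.fillConvexPoly(m,cv2.convexHull(np.round(u*16).astype(np.int32)),1,shift=4)
    return m
tot=[]
for n,q in (("scene",c),("side",s)):
    u=np.vstack([proj(q,barworld(b,p)) for b in [box(60,215,-40,40,-5,14)]]);a=np.floor(u.min(0)-3).astype(int);z=np.ceil(u.max(0)+3).astype(int)
    r=(a[0],a[1],z[0]-a[0],z[1]-a[1]); m=mask(q,bright,r)
    B=[box(60,205,-9,9,0,4),B2[1]]
    best=[]
    for dp in np.arange(-.06,.061,.005):
        cost=min(float((m!=rb(q,B,p+np.array([dx,dy,0,0,dp]),r)).sum()) for dx in (-2,0,2) for dy in(-2,-1,0,1,2))
        best.append((cost,round(dp,3)))
    print(n,sorted(best)[:4],m.sum())
    overlay(q,[(barworld(b,p),(0,0,255)) for b in BAR[:2]],r,4,f"pics/f_{n}.png")
E
python3 t3.py
```

```text
[ 4.62600e+02 -2.07166e+02  9.15460e+01 -1.16000e-01  0.00000e+00] [ 462.6 -207.2  116.1] [-0.3  0.5 -2.7]
tip s,lat,z 41.3 -214.6 91.6 yaw err 0.001
torque [ 0.08  0.08 -0.02] crown clear 75.57
leaf v side,scene 0.034999999999999976 0.04499999999999997 baseline -1.0408340855860843e-17 0.012499999999999987
scene [(6949.0, np.float64(-0.0)), (6962.0, np.float64(0.005)), (6979.0, np.float64(0.01)), (7002.0, np.float64(0.015))] 15712
side [(4788.0, np.float64(-0.0)), (4826.0, np.float64(0.005)), (4936.0, np.float64(0.01)), (4948.0, np.float64(-0.005))] 10641
```

Request:
{"api": "apply_moves", "payload": {"plan": [[[0,0,-0.01],[0,0,0],0],[[0,0,-0.02],[0,0,0],0],[[0,0,-0.02],[0,0,0],0],[[0,0,-0.02],[0,0,0],0],[[0,0,-0.012],[0,0,0],0],[[0,0,-0.004],[0,0,0],0],[[0,0,-0.002],[0,0,0],0],[[0,0,-0.001],[0,0,0],0],[[0,0,0],[0,0,0],0],[[0,0,0],[0,0,0],0]]}}

```text
t: 27.05
ee_pos: [463.3, -208.3, 27.8]
eef_rot: [0.058, 0.998, 0.001, 0.001]
contact_force: [-0.4, 0.2, -4.1]
opening: 21.9
grasp_force: 30.0
```

Request:
{"api": "apply_moves", "payload": {"plan": [[[0,0,-0.001],[0,0,0],0],[[0,0,-0.001],[0,0,0],0],[[0,0,-0.0005],[0,0,0],0],[[0,0,0],[0,0,0],0]]}}

```text
t: 27.45
ee_pos: [462.7, -208.1, 24.5]
eef_rot: [0.058, 0.998, 0.001, 0.0]
contact_force: [-0.2, -0.3, -2.8]
opening: 22.0
grasp_force: 30.0
```

Request:
{"api": "apply_moves", "payload": {"plan": [[[0,0,-0.0005],[0,0,0],0],[[0,0,-0.0005],[0,0,0],0],[[0,0,0],[0,0,0],0]]}}

```text
t: 27.75
ee_pos: [463.1, -208.3, 24.0]
eef_rot: [0.058, 0.998, 0.001, 0.001]
contact_force: [-1.4, -0.3, 1.9]
opening: 22.0
grasp_force: 30.0
```

```bash
python3 chk.py
```

```text
[ 4.63117e+02 -2.08202e+02 -6.18000e-01 -1.17000e-01  1.00000e-03] [ 463.1 -208.3   24. ] [-1.4 -0.3  1.9]
tip s,lat,z 41.9 -215.8 -0.4 yaw err 0.0
```

The bar is in contact with the worktop. I'll open the gripper and rise.

Request:
{"api": "apply_moves", "payload": {"plan": [[[0,0,0],[0,0,0],0.025],[[0,0,0],[0,0,0],0.035],[[0,0,0],[0,0,0],0.05],[[0,0,0],[0,0,0],0.06],[[0,0,0.01],[0,0,0],0.06],[[0,0,0.02],[0,0,0],0.06],[[0,0,0.03],[0,0,0],0.06],[[0,0,0.04],[0,0,0],0.06],[[-0.01,-0.03,0.04],[0,0,0],0.06],[[-0.01,-0.03,0.03],[0,0,0],0.06],[[0,0,0],[0,0,0],0.06],[[0,0,0],[0,0,0],0.06]]}}

```text
t: 28.95
ee_pos: [443.0, -268.4, 194.1]
eef_rot: [0.059, 0.998, 0.001, 0.002]
contact_force: [0.2, 1.4, -0.7]
opening: 60.2
grasp_force: 0.0
```

```bash
python3 - <<'E'
from fit import *; from rig import manip; from geo import *
s=[manip.snapshot(n) for n in("scene","side")]
a=s[0]["pixels"][150:350,230:430];b=s[1]["pixels"][170:300,200:420]
a=cv2.resize(a,(400,400),interpolation=cv2.INTER_CUBIC);b=cv2.resize(b,(400,236),interpolation=cv2.INTER_CUBIC)
cv2.imwrite("pics/final.png",np.hstack([a,cv2.copyMakeBorder(b,0,164,0,0,0)]))
# bar fit side; leaf angle
for i,(lp,roi) in enumerate((((649.295,-10.243,-.118),(303,190,97,85)),((653.254,-16.965,-.119),(205,212,125,82)))):
    m=mask(s[i],white,roi);vs=np.arange(-.02,.1,.002);print("v",vs[np.argmin([(m!=render(s[i],leafbox(v),lp,roi)).sum() for v in vs])])
print(fit(s[1:],[(315,195,105,45)],bright,BAR,(463,-208,-.117)))
E
```

```text
v 0.04399999999999994
v 0.03599999999999995
(array([ 4.65117766e+02, -2.09999007e+02, -1.13938801e-01]), np.float64(0.2790331416050397))
```

View pics/final.png

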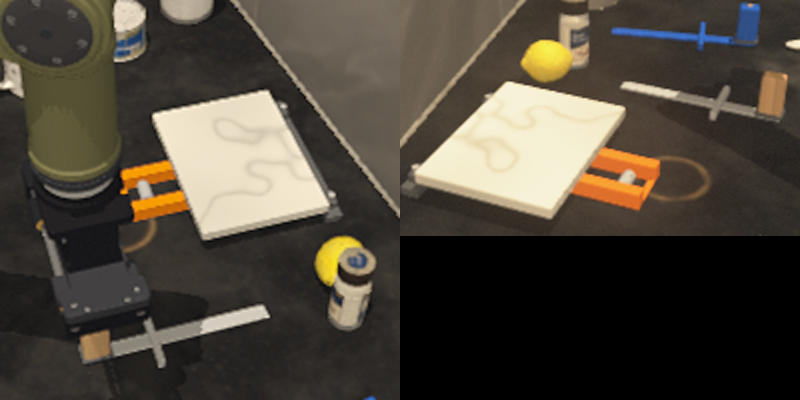

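The final view shows the leaf level (0.036) on the shim, the prongs under it, and the bar flat and clear at (175,335). The jar, mug and tin weren't touched. Handing in.

```bash
python3 -c "
from rig import manip; print(manip.close_job())"
```

```text
the job is handed in; nothing more can be done
None
```

The leaf now sits level on the shim (0.036 rad in the side view), the shim was pushed until I felt it reach the stop posts, and the bar lies flat and clear on the worktop; the job is handed in at about 29 s, with no verdict returned and the shim's final position not re-measured after I drew the bar out.

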